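# Reset a dimmer box by its edge thumbwheel

### The arm

A 6-joint arm with a two-finger parallel gripper is mounted at the origin on a cart in front of the work surface, level with it; the furniture and walls round the work are solid. World frame = base frame: x ahead of the robot, y to its left, z up, the work surface at z = 0. Lengths are in m, angles in rad, forces in N, time in s.
With the tool pointing down it reaches from about 0.375 to 0.825 m from the base axis. Payload 5.5 kg.
Tool frame: the origin (TCP) lies on the centre line of the jaws, within the pads' length; the fingertips stand 11 mm ahead of it and the grasp point (between the pads) lies 8 mm behind it; z points along the fingers, y is the line along which they close (so a half turn about z gives the same grasp; the last joint's range is limited). The gripper opens to 85 mm and grips with 20 to 120 N. Pads are 22 mm wide; open, the fingers measure 114 mm over their backs; the gripper's body (76 mm by 85 mm) begins 54 mm behind the grasp point. The pads swing forward as they close: fully open they stand 13 mm farther back than shut.
Start: joints at [-1.142, 0.314, -0.047, 1.21, 0, 1.571], TCP at [0.249, -0.546, 0.242] pointing down, gripper open.
Joint ranges: [-2.67, 2.67], [-0.69, 1.73], [-1.03, 1.25], [-2.08, 2.16], [-1.42, 1.45], [-3.14, 3.14]. Speed limits (rad/s): [2.39, 2.39, 3.01, 3.14, 3.14, 3.14].

### API

Orientations are given as a 3x3 rotation matrix whose columns are the frame's x, y, z axes.
In Python, from rig import monitor, optics, close_job gives the robot as it stands.
- The arm moves only by the tool move_arm, never from a script. Its argument "targets" is a list of rows, each a list of 3 entries, a list of its own where there are three numbers: the shift along the tool's x, y, z scaled (see below), then the turn, a rotation vector about the tool's x, y, z scaled (see below), then the opening, from 0 (shut) to 1 (fully open). In form: [[[x, y, z], [ax, ay, az], claw], ...]. A call has 1 to 12 rows; each row shifts and turns the commanded pose from where the row before left it, along the tool's axes as they then stand; what a row does not reach is not made up. The controller multiplies each number of a shift by 400 mm and each number of a turn by 2 pi rad. A row lasts 1/12 s, in which the tool goes at most 41.7 mm and 7.16 degrees, less where a joint would pass 70% of its speed; a pose out of reach is approached as far as the arm can. A call with a number of a shift or a turn outside -1 to 1 is refused whole. A call with a gripper value outside its range is refused whole. The fingers move at their own pace and stop on an object; "newtons" is the grip in N (left out, the last holds). Time passes only in rows, so rows that do not move let the fingers close. It gives the time, the measured TCP pose, the force, the opening and the grip force at its end, in the units of the state.
- monitor.read_state(): the state, without advancing time (a new reading comes with each control period).
- optics.snapshot(name): name is "scene" or "top" or "wrist"; returns (picture, depth): 384x512x3 uint8, red, green, blue; 384x512 float32, m along the optical axis (not along the pixel's ray), 0 where there is no reading.
- optics.get_calibration(name): a dict with "vfov" (degrees; the focal length in pixels is half the picture's height over the tangent of half this angle, whatever the lens; pixels are square), "cx", "cy" (the principal point, pixels), "extrinsics" (4x4, takes a point from world to camera coordinates); the wrist camera has in their place "hand_eye" (4x4, takes a point from camera to tool coordinates, whose origin is the TCP and whose axes are the flange's). Camera axes: x right, y down, z forward; pixel columns grow to the right and rows downward; lengths in m; the calibration is good to about 2 mm. A picture is of the moment at which its call begins: read the wrist's pose just before it. get_calibration takes no time and is no camera call.
- close_job(): hands the job in; it is judged then, once.
The state is a dict: "time_s": time; "q": joint angles; "dq": joint speeds; "joint_torque": joint torques, N m; "eef_pos": TCP position; "ee_rot": TCP orientation; "wrist_force": force on the tool from outside, world axes, zero at the start; "moment": the same for the moment, N m; "finger_gap": finger opening in m; "grip_force": force on a finger pad.
Only numpy, scipy, OpenCV 4.12 (cv2) and the standard library are available. Lean on these libraries where they do the work, as an engineer would, in place of code of your own. Each camera call takes 0.05 s, during which the arm holds its last target. There are 200 camera calls.

### The job

Reset the bench dimmer box to its marked level: slide the guard on its top fully open, roll the edge thumbwheel under it with a fingertip until the scale pointer stands at the peak of the pointed clip (not at the plain flat clip), then slide the guard fully shut again. Press the delicate wheel only gently, never with more than 15 N, and do not shift the dish, the tape roll or the eraser.

Things in the scene. Friction and masses are not known exactly. Their poses are not given: they have to be found in the camera images.
- dimmer: Dimmer box, fixed to the bench: black case, grey top panel, 120 (x) x 200 (y) x 55 mm high. Origin: centre of its underside; x to its back (scale side), y along its length, z up. The flat panel is its top.
- wheel_cradle: Sprung cradle inside the box that carries the thumbwheel and pointer; origin: middle of the wheel's axle, 17 mm below the slot's mouth (lower when pressed). Axes as the box's. It yields at about 3 N, then 6 N per mm, solid after 4 mm. The wheel drags about 4.3 N at its rim and keeps its angle when let go: too light a finger slips, one 2 mm too deep presses too hard.
- slot (a point): Centre of the mouth of the slot (14 x 50 mm, long in y) in the top panel, at panel height. The black ribbed thumbwheel (52 mm diameter, 10 wide, axle along the box's x) stands up through it, its top right above this point. It is worn out of true: its top stands 6 to 12 mm proud, differs between starts and rises or sinks by up to 3 mm as it turns, unmeasured: feel for it. A 2 mm high rail runs along each side of the slot.
- guard (a joint): Sliding guard, aluminium hood 24 (x) x 56 (y) x 16 mm high on the panel, over the thumbwheel. Value in m: 0 = fully shut, 0.070 = fully open, 70 mm toward the box's -y (its edge is then 42 mm from the slot's centre). Slides with about 2 N of drag, stays where it is left, hard stops at both ends.
- guard_rib (a point): Centre (half-way up) of the black grip rib on top of the guard's roof, 22 (x) x 10 (y) x 18 mm high; the rib's foot (the roof) is 9 mm below this point, 16 mm over the panel. It moves with the guard.
- pointer (a joint): Position of the scale pointer along the box's y in m: 0 = middle of the scale, positive toward +y, travel +-37 mm. Driven by the thumbwheel alone: rolling the wheel's top toward the box's +y moves the pointer toward +y, 0.58 mm per mm of rim; it stays where it is left.
- pointer_tip (a point): Tip of the thin black pointer (2.5 mm wide, 14 mm long, pointing to the box's back) 6 mm above the white scale strip behind the thumbwheel. It dips with the wheel when that is pressed.
- flag_tip (a point): Peak of the pointed clip on the rail behind the scale: aluminium, 12 mm wide, 14 mm high, its sharp edge pointing at the scale; the pointer must stand at this peak. Axes as the box's. It may be on either half of the scale; a plain flat aluminium clip, 10 x 20 mm, 5 mm high, sits on the other half and means nothing here. Both are fixed.
- dish: Bystander: round white screw dish, 72 mm across, 14 mm high; origin at the centre of its underside. Must stay put.
- tape: Bystander: roll of amber tape, 68 mm across, 12 mm high; origin at the centre of its underside. Must stay put.
- eraser: Bystander: blue and white eraser, 20 x 45 x 12 mm; origin at the centre of its underside. Must stay put.

How it is judged:
By the outcome, as a careful person would: the job done as asked, in the order asked, and still so for the second after the job is handed in, with the robot touching nothing.
It also fails if it takes over 64 s, if anything falls off the work surface, if the arm or the gripper's body presses on something with over 40 N, if the wrist force passes 120 N, or if a joint passes its speed limit or range.

## Working session

There is one attempt and no reset: what is moved stays moved. The work goes in short steps, Python scripts to look and compute and a tool call to move; the robot and the scene stay as the last step left them, time stands still between calls to the robot, and variables do not carry over. Pictures are saved under pics/ and viewed, at most 10 in all, crops included, and the job is handed in when it is done.

Besides the shell and the picture viewer there is one more tool, called after "Request:" as a command line: name --argument value ..., lists and objects as JSON in quotes. move_arm: Moves the arm, as the interface text tells. Shifts and turns lie within -1 to 1; 1 stands for 400 mm of shift or 2 pi rad of turn. Its arguments: {"type":"object","properties":{"targets":{"type":"array"},"newtons":{"type":"number"}},"required":["targets"]}

```bash
ls; mkdir -p pics; cat > h.py <<'E'
import numpy as np, cv2
from rig import monitor, optics
def cal(n):
    c=optics.get_calibration(n); f=192/np.tan(np.radians(c["vfov"])/2)
    return c,f
def T_wc(n,st=None):
    c,f=cal(n)
    if "extrinsics" in c: return np.linalg.inv(np.array(c["extrinsics"]))
    T=np.eye(4);T[:3,:3]=st["ee_rot"];T[:3,3]=st["eef_pos"]
    return T@np.array(c["hand_eye"])
def ray(n,u,v,z,T):
    c,f=cal(n); d=T[:3,:3]@np.array([(u-c["cx"])/f,(v-c["cy"])/f,1]); o=T[:3,3]
    return o+d*(z-o[2])/d[2]
def proj(n,p,T):
    c,f=cal(n); q=np.linalg.inv(T)@np.append(p,1); return c["cx"]+f*q[0]/q[2],c["cy"]+f*q[1]/q[2]
def cloud(n,D,T):
    c,f=cal(n); v,u=np.mgrid[:384,:512]
    P=np.stack([(u-c["cx"])/f*D,(v-c["cy"])/f*D,D],-1)
    return P@T[:3,:3].T+T[:3,3]
E
python3 - <<'E'
from h import *
for n in ("top","scene"):
    im,D=optics.snapshot(n); np.savez(n,im=im,D=D); cv2.imwrite(f"pics/{n}0.png",im[...,::-1])
    c,f=cal(n); print(n,{k:np.round(v,3).tolist() for k,v in c.items()},f)
print(optics.get_calibration("wrist"))
s=monitor.read_state();print(s)
E
```

```text
pics
top {'vfov': 57.136, 'cx': 257.502, 'cy': 188.265, 'extrinsics': [[0.003, -1.0, 0.01, 0.042], [-0.987, -0.005, -0.158, 0.581], [0.158, -0.01, -0.987, 0.851], [0.0, 0.0, 0.0, 1.0]]} 352.61793680760763
scene {'vfov': 44.314, 'cx': 255.215, 'cy': 197.231, 'extrinsics': [[-0.622, -0.783, 0.007, 0.392], [-0.377, 0.291, -0.879, 0.25], [0.687, -0.549, -0.476, 0.517], [0.0, 0.0, 0.0, 1.0]]} 471.4871944815048
{'vfov': 68.02201087179563, 'cx': 253.2280749362004, 'cy': 193.4278002506478, 'hand_eye': array([[-5.39963389e-04, -9.64171058e-01, -2.65280755e-01,
         6.79907520e-02],
       [ 9.99998981e-01, -1.70046526e-04, -1.41739984e-03,
        -1.23812155e-03],
       [ 1.32150583e-03, -2.65281250e-01,  9.64170168e-01,
        -1.31267868e-01],
       [ 0.00000000e+00,  0.00000000e+00,  0.00000000e+00,
         1.00000000e+00]])}
{'time_s': 0.1, 'q': array([-1.14201499e+00,  3.14149937e-01, -4.79374618e-02,  1.21022498e+00,
       -1.33688037e-06,  1.57080085e+00]), 'dq': array([ 0.00150072, -0.00189738,  0.00214443, -0.00335899, -0.00096021,
        0.00082441]), 'joint_torque': array([ 2.42779228e-03, -5.40768278e+01,  3.40540445e+01,  1.12792826e-02,
       -1.57365768e-06, -1.44358296e-05]), 'eef_pos': array([ 0.24925242, -0.54523593,  0.24154225]), 'ee_rot': array([[ 9.09474980e-01,  4.15758178e-01, -6.31534650e-04],
       [ 4.15758658e-01, -9.09473935e-01,  1.37825447e-03],
       [-1.34373594e-06, -1.51605395e-03, -9.99998851e-01]]), 'wrist_force': array([ 1.04896456, -0.91632018, -0.69724242]), 'moment': array([ 0.03091968, -0.03652082,  0.00395017]), 'grip_force': 0.0, 'finger_gap': 0.08554677966165192}
```

View pics/top0.png

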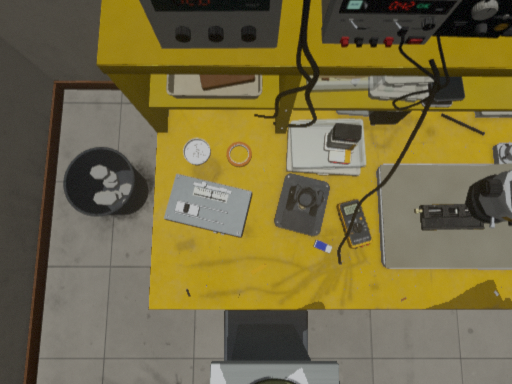

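View pics/scene0.png

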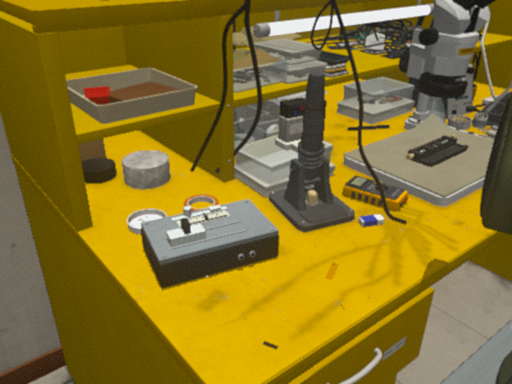

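The top view shows the dimmer at about (208,205), with the guard at (186,209) and the scale strip with its clips at (210,190). The dish is at (197,151), the tape at (239,154) and the eraser at (322,246).

```bash
python3 - <<'E'
from h import *
d=np.load("top.npz");im,D=d["im"],d["D"];T=T_wc("top");P=cloud("top",D,T)
print(T[:3,3])
sub=np.zeros(D.shape,bool);sub[165:245,155:260]=1
m=sub&(abs(P[...,2]-.055)<.012)
m=cv2.morphologyEx(m.astype(np.uint8),cv2.MORPH_OPEN,np.ones((3,3)))
cs=max(cv2.findContours(m,0,2)[0],key=cv2.contourArea)
mm=np.zeros_like(m);cv2.drawContours(mm,[cs],-1,1,-1)
pts=np.array([ray("top",u,v,.055,T)[:2] for u,v in cs[:,0]])
r=cv2.minAreaRect((pts*1000).astype(np.float32));print(r,cv2.boxPoints(r)); print("medz",np.median(P[mm>0][:,2]))
g=sub&(P[...,2]>.066)
v,u=np.nonzero(g);print("high",P[g][:,2].max());print(np.c_[u,v,np.round(P[g]*1000)][::4].astype(int).tolist())
# tall obstacles
q=P[(P[...,0]>.2)&(P[...,0]<.75)&(abs(P[...,1])<.5)]
for y in np.arange(-.5,.5,.1):
  print(round(y,1),[int(1000*np.percentile(q[(q[:,1]>=y)&(q[:,1]<y+.1)&(q[:,0]>=x)&(q[:,0]<x+.05)][:,2],99)) if ((q[:,1]>=y)&(q[:,1]<y+.1)&(q[:,0]>=x)&(q[:,0]<x+.05)).sum()>3 else -1 for x in np.arange(.2,.75,.05)])
cv2.imwrite("pics/topc.png",cv2.resize(im[165:245,155:265,::-1],None,fx=7,fy=7,interpolation=cv2.INTER_CUBIC))
E
```

```text
[0.43885833 0.05273468 0.93136383]
((535.8463745117188, 167.7109375), (198.4172821044922, 118.1469955444336), 76.84736633300781) [[455.74802   84.546745]
 [570.7957    57.662865]
 [615.9447   250.87512 ]
 [500.89703  277.759   ]]
medz 0.05571327987488678
high 0.9313638337767015
[[204, 165, 439, 53, 931], [255, 169, 439, 53, 931], [255, 178, 439, 53, 931], [202, 182, 591, 182, 72], [203, 183, 589, 179, 70], [253, 183, 439, 53, 931], [204, 184, 586, 177, 72], [203, 185, 584, 179, 72], [202, 186, 581, 181, 73], [188, 187, 439, 53, 931], [177, 190, 439, 53, 931], [179, 202, 542, 237, 69], [177, 203, 539, 241, 73], [181, 203, 539, 232, 70], [185, 203, 537, 218, 90], [180, 204, 536, 234, 73], [184, 204, 536, 224, 71], [188, 204, 535, 211, 89], [178, 205, 534, 238, 75], [182, 205, 534, 229, 71], [186, 205, 532, 215, 92], [190, 205, 534, 209, 72], [210, 205, 439, 53, 931], [179, 206, 532, 236, 71], [183, 206, 531, 226, 72], [187, 206, 529, 213, 92], [191, 206, 531, 207, 73], [195, 206, 532, 197, 69], [176, 207, 529, 244, 71], [180, 207, 529, 233, 72], [184, 207, 527, 220, 90], [188, 207, 528
[... 813 characters left out ...]
69], [187, 213, 515, 216, 70], [191, 213, 514, 206, 74], [195, 213, 515, 197, 71], [191, 214, 512, 206, 72], [195, 214, 512, 196, 72], [194, 215, 510, 199, 70], [170, 222, 439, 53, 931], [195, 227, 439, 53, 931]]
-0.5 [-1, 4, 3, 32, 33, 290, 307, 301, 33, 26, 182]
-0.4 [-1, 4, 4, 32, 33, 43, 313, 310, 33, 27, 377]
-0.3 [-1, 3, 4, 32, 32, 34, 119, 221, 296, 379, 395]
-0.2 [-1, 3, 4, 10, 28, 71, 106, 103, 86, 168, 392]
-0.1 [-1, 4, 3, 4, 3, 20, 278, 198, 71, 70, 412]
-0.0 [-1, 3, 4, 4, 931, 57, 58, 57, 11, 14, 429]
0.1 [-1, 3, 4, 3, 4, 58, 72, 71, 11, 14, 445]
0.2 [-1, 4, 4, 4, 4, 57, 90, 58, 57, 13, 377]
0.3 [-1, 3, 4, 5, 3, 3, 3, 4, 3, 3, 377]
0.4 [-1, -1, -1, -1, -1, -1, -1, -1, -1, -1, -1]
```

View pics/topc.png

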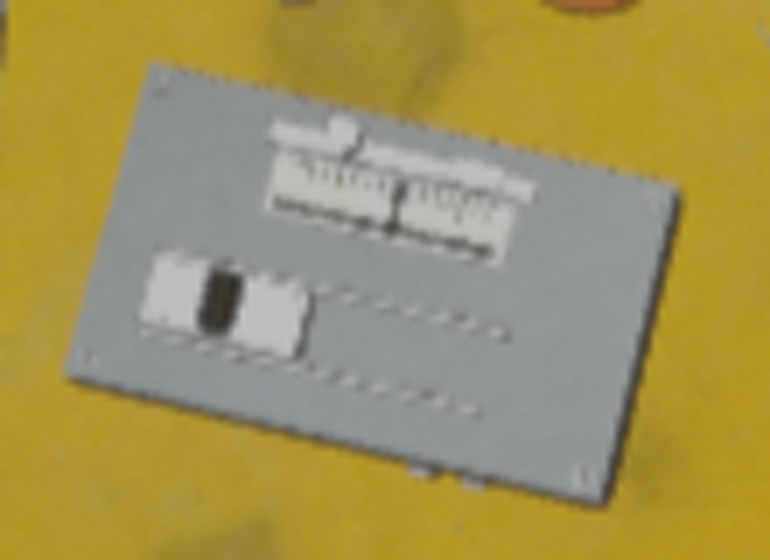

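The pointed (tall) clip is at crop (345,135), on the +y half. The pointer is at (397,205), near mid-scale, and the flat clip is at (480,165). The box centre is about (536,168) mm, with its y axis along (0.228,0.974). I'll move over with the fingers shut, keeping clear of the tall stand.

Request:
move_arm --targets '[[[0.057, -0.064, 0], [0, 0, 0], 0], [[0.057, -0.064, 0], [0, 0, 0], 0], [[0.057, -0.064, 0], [0, 0, 0], 0], [[0.057, -0.064, 0], [0, 0, 0], 0], [[0.057, -0.064, 0], [0, 0, 0], 0], [[0.057, -0.064, 0], [0, 0, 0], 0], [[0.057, -0.064, 0], [0, 0, 0], 0], [[0.057, -0.064, 0], [0, 0, 0], 0], [[0.057, -0.064, 0], [0, 0, 0], 0], [[0.057, -0.064, 0], [0, 0, 0], 0], [[0.057, -0.064, 0], [0, 0, 0], 0], [[0.057, -0.064, 0], [0, 0, 0], 0]]' --newtons 40

```text
time_s: 1.1
eef_pos: [0.3704, -0.1509, 0.2422]
ee_rot: [[0.91, 0.415, -0.0], [0.415, -0.91, 0.0], [-0.0, -0.0, -1.0]]
wrist_force: [0.8, 0.6, 0.3]
finger_gap: -0.0003
grip_force: 0.0
```

Request:
move_arm --targets '[[[0.049, -0.07, 0], [0, 0, 0], 0], [[0.049, -0.07, 0], [0, 0, 0], 0], [[0.049, -0.07, 0], [0, 0, 0], 0], [[0.049, -0.07, 0], [0, 0, 0], 0], [[0.049, -0.07, 0], [0, 0, 0], 0], [[0.049, -0.07, 0], [0, 0, 0], 0], [[0.049, -0.07, 0], [0, 0, 0], 0], [[0.049, -0.07, 0], [0, 0, 0], 0], [[0, 0, 0], [0, 0, 0.0175], 0], [[0, 0, 0], [0, 0, 0.0175], 0], [[0, 0, 0], [0, 0, 0.0175], 0], [[0, 0, 0], [0, 0, 0.0175], 0]]'

```text
time_s: 2.1
eef_pos: [0.4292, 0.0496, 0.242]
ee_rot: [[0.997, 0.071, -0.011], [0.072, -0.996, 0.059], [-0.007, -0.06, -0.998]]
wrist_force: [0.5, -0.4, -0.2]
finger_gap: 0.0002
grip_force: 0.0
```

```bash
python3 -c "
from h import *
print(np.round(monitor.read_state()['q'],3))"
```

```text
[ 7.100e-02  3.000e-03 -4.180e-01  1.157e+00  6.000e-02  3.141e+00]
```

Request:
move_arm --targets '[[[0, 0, 0], [0, 0, -0.0195], 0], [[0, 0, 0], [0, 0, -0.0195], 0], [[0, 0, 0], [0, 0, -0.0195], 0], [[0, 0, 0], [0, 0, -0.0195], 0], [[0, 0, 0], [0, 0, -0.0195], 0], [[0, 0, 0], [0, 0, -0.0195], 0], [[0, 0, 0], [0, 0, -0.0195], 0], [[0, 0, 0], [0, 0, -0.0195], 0], [[0, 0, 0], [0, 0, -0.0195], 0], [[0, 0, 0], [0, 0, -0.0195], 0], [[0, 0, 0], [0, 0, -0.0195], 0]]'

```text
time_s: 3.02
eef_pos: [0.4288, 0.0492, 0.242]
ee_rot: [[0.145, 0.989, -0.011], [0.988, -0.145, 0.058], [0.056, -0.019, -0.998]]
wrist_force: [-0.2, -0.5, -0.4]
finger_gap: -0.0001
grip_force: 0.0
```

```bash
cat >> h.py <<'E'
from scipy.spatial.transform import Rotation as Ro
B=np.array([[.9738,.2276,0],[-.2276,.9738,0],[0,0,1]]).T.copy()  # rows->cols: box x,y,z
RT=np.array([[.2276,.9738,0],[.9738,-.2276,0],[0,0,-1]])
def plan(p):
    s=monitor.read_state(); R=s["ee_rot"]
    rv=Ro.from_matrix(R.T@RT).as_rotvec()/(2*np.pi)
    print("t",s["time_s"],"pos",np.round(s["eef_pos"],4),"F",np.round(s["wrist_force"],1),"turn",np.round(rv,4),"shift",np.round(R.T@(np.array(p)-s["eef_pos"])/.4,4),"shift_RT",np.round(RT.T@(np.array(p)-s["eef_pos"])/.4,4))
E
sed -i 's/^B=.*/B=np.array([[.9738,.2276,0],[-.2276,.9738,0],[0,0,1]])/' h.py
python3 -c "
from h import *
plan([.52,.18,.242])"
```

```text
t 3.0167 pos [0.4288 0.0492 0.242 ] F [-0.2 -0.5 -0.4] turn [-0.0035 -0.0088  0.0134] shift [0.3562 0.1782 0.0165] shift_RT [ 3.704e-01  1.475e-01 -1.000e-04]
```

Request:
move_arm --targets '[[[0, 0, 0], [-0.0035, -0.0088, 0.0134], 0], [[0.074, 0.0295, 0], [0, 0, 0], 0], [[0.074, 0.0295, 0], [0, 0, 0], 0], [[0.074, 0.0295, 0], [0, 0, 0], 0], [[0.074, 0.0295, 0], [0, 0, 0], 0], [[0.074, 0.0295, 0], [0, 0, 0], 0], [[0, 0, 0], [0, 0, 0], 0], [[0, 0, 0], [0, 0, 0], 0]]'

```text
time_s: 3.68
eef_pos: [0.5212, 0.1802, 0.2413]
ee_rot: [[0.232, 0.973, -0.001], [0.973, -0.232, -0.001], [-0.001, -0.001, -1.0]]
wrist_force: [-0.3, 0.1, 0.4]
finger_gap: -0.0005
grip_force: 0.0
```

```bash
python3 -c "
from h import *
s=monitor.read_state();im,D=optics.snapshot('wrist');T=T_wc('wrist',s);np.savez('w1',im=im,D=D,T=T)
cv2.imwrite('pics/w1.png',im[...,::-1]);plan([.52,.18,.242])"
```

```text
t 3.7333 pos [0.5205 0.1793 0.2415] F [ 0.   0.1 -0.1] turn [-0.0002  0.0002 -0.0009] shift [ 0.0015 -0.0017 -0.0012] shift_RT [ 0.0015 -0.0017 -0.0012]
```

View pics/w1.png

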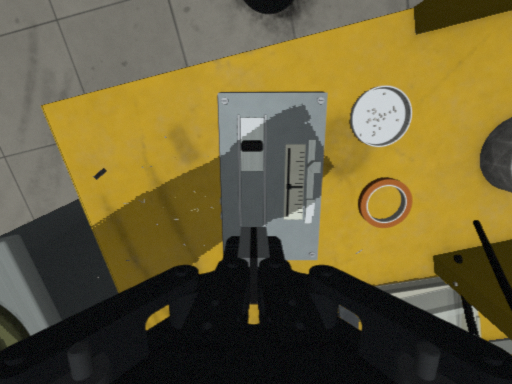

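The wrist view shows the box square to the image. The rib is at (252,146), the pointer at (297,187), the pointed clip at (312,150) and the flat clip at (310,212).

```bash
python3 - <<'E'
from h import *
d=np.load("w1.npz");im,D,T=d["im"],d["D"],d["T"];P=cloud("wrist",D,T)
g=cv2.cvtColor(im,cv2.COLOR_RGB2GRAY)
c0=np.array([.5358,.1677,0])
bx=lambda p:np.round(((np.array(p)-c0)@B)*1000,1)
q=[ray("wrist",*uv,.055,T) for uv in ((219,93),(326,93),(322,260),(221,260))]
print("corners",[np.round(x[:2]*1000,1).tolist() for x in q],[bx(x).tolist() for x in q])
L=(P-c0)@B*1000
for nm,m in (("rib",(L[...,2]>85)&(L[...,2]<95)),("roof",(L[...,2]>67)&(L[...,2]<75)&(L[...,0]<0)),("clip",(L[...,2]>62)&(L[...,2]<75)&(L[...,0]>20)),("panel",abs(L[...,2]-55)<2.5)):
    m=m&(abs(L[...,0])<70)&(abs(L[...,1])<110)
    print(nm,m.sum(),np.round(np.percentile(L[m],[1,50,99],axis=0),1).tolist())
s=40;e=im[130:230,270:335]
cv2.imwrite("pics/w1c.png",cv2.resize(e[...,::-1],None,fx=6,fy=6,interpolation=cv2.INTER_CUBIC))
# dark rib centroid
m=((g<50)&(np.mgrid[:384,:512][0]<160)&(np.mgrid[:384,:512][0]>130)&(abs(np.mgrid[:384,:512][1]-252)<18)).astype(np.uint8)
x,y,w,h=cv2.boundingRect(m);print("ribpx",x,y,w,h);print(bx(ray("wrist",x+w/2,y+h/2,.089,T)))
print(np.round(T[:3,3],3))
E
```

```text
corners [[506.7, 277.6], [616.5, 251.3], [579.2, 59.6], [457.7, 88.5]] [[-53.3, 100.4, 55.0], [59.6, 99.8, 55.0], [66.9, -95.4, 55.0], [-58.0, -94.9, 55.0]]
rib 232 [[-29.5, 43.1, 85.7], [-18.6, 48.2, 88.3], [-8.7, 53.0, 89.9]]
roof 987 [[-30.5, 20.7, 69.0], [-18.6, 54.6, 70.6], [-7.1, 75.8, 72.1]]
clip 171 [[22.5, -31.4, 62.0], [48.3, 22.6, 69.9], [54.4, 29.6, 72.0]]
panel 13659 [[-53.9, -89.1, 53.1], [10.9, 17.6, 54.8], [60.2, 99.4, 57.1]]
ribpx 241 141 22 10
[-18.6  48.3  89. ]
[0.537 0.247 0.373]
```

View pics/w1c.png

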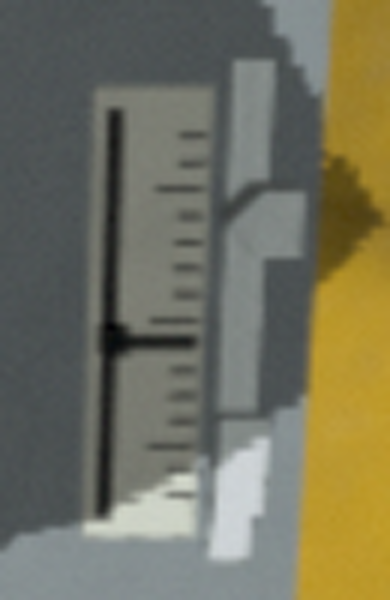

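```bash
python3 - <<'E'
from h import *
d=np.load("w1.npz");im,D,T=d["im"],d["D"],d["T"]
c0=np.array([.5358,.1677,0])
bx=lambda p:np.round(((np.array(p)-c0)@B)*1000,1)
U=lambda x,y:(270+(x+.5)/6-.5,130+(y+.5)/6-.5)
for nm,x,y,z in (("tip",195,341,.062),("peak",231,222,.071),("c1",262,190,.071),("c2",264,258,.071),("c3",304,258,.071),("c4",304,190,.071),("scale top",150,90,.056),("scale bot",150,530,.056),("tick+",155,188,.056),("tick0",150,321,.056),("tick-",150,447,.056)):
    print(nm,bx(ray("wrist",*U(x,y),z,T)))
plan([.5358-.0186*.9738+.2276*.078,.1677+.0186*.2276+.9738*.078,.13])
E
```

```text
tip [37.2  0.2 62. ]
peak [41.2 24.3 71. ]
c1 [46.5 30.  71. ]
c2 [47.4 17.7 71. ]
c3 [54.6 17.7 71. ]
c4 [53.9 30.  71. ]
scale top [28.1 46.2 56. ]
scale bot [ 31.  -39.6  56. ]
tick+ [29.6 28.1 56. ]
tick0 [29.6  2.6 56. ]
tick- [ 30.4 -22.5  56. ]
t 3.7333 pos [0.5205 0.1793 0.2415] F [ 0.   0.1 -0.1] turn [-0.0002  0.0002 -0.0009] shift [ 0.1759 -0.0034  0.2785] shift_RT [ 0.1756 -0.0027  0.2788]
```

Request:
move_arm --targets '[[[0.044, -0.001, 0.06], [0, 0, -0.0009], 0], [[0.044, -0.001, 0.06], [0, 0, 0], 0], [[0.044, -0.001, 0.06], [0, 0, 0], 0], [[0.044, 0, 0.06], [0, 0, 0], 0], [[0, 0, 0.07], [0, 0, 0], 0], [[0, 0, 0.07], [0, 0, 0], 0], [[0, 0, 0], [0, 0, 0], 0]]'

```text
time_s: 4.32
eef_pos: [0.5317, 0.2452, 0.0852]
ee_rot: [[0.229, 0.973, -0.008], [0.973, -0.229, -0.004], [-0.006, -0.007, -1.0]]
wrist_force: [-2.1, -1.4, -0.5]
finger_gap: -0.0003
grip_force: 0.0
```

```bash
python3 - <<'E'
from h import *
plan([.5358-.0186*.9738+.2276*.078,.1677+.0186*.2276+.9738*.078,.0895])
s=monitor.read_state();im,D=optics.snapshot('wrist');T=T_wc('wrist',s);np.savez('w2',im=im,D=D,T=T)
cv2.imwrite('pics/w2.png',im[...,::-1])
E
```

```text
t 4.3167 pos [0.5317 0.2452 0.0852] F [-2.1 -1.4 -0.5] turn [-0.0011  0.001  -0.0002] shift [ 0.0085  0.0076 -0.0109] shift_RT [ 0.0086  0.0076 -0.0108]
```

View pics/w2.png

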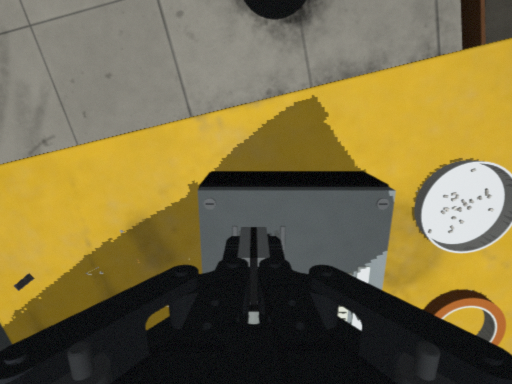

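Request:
move_arm --targets '[[[0, 0, 0], [0, 0, 0], 0], [[-0.025, 0, 0], [0, 0, 0], 0], [[-0.025, 0, 0], [0, 0, 0], 0], [[-0.025, 0, 0], [0, 0, 0], 0]]'

```text
time_s: 4.7
eef_pos: [0.5307, 0.2186, 0.0925]
ee_rot: [[0.228, 0.974, 0.004], [0.974, -0.228, 0.002], [0.003, 0.004, -1.0]]
wrist_force: [1.1, 1.8, 2.0]
finger_gap: 0.0001
grip_force: 1.2
```

```bash
cat >> h.py <<'E'
c0=np.array([.5358,.1677,0])
def st():
    s=monitor.read_state();print("t",round(s["time_s"],2),"boxTCP",np.round((s["eef_pos"]-c0)@B*1000,1),"Fbox",np.round(s["wrist_force"]@B,1),"turn",np.round(Ro.from_matrix(s["ee_rot"].T@RT).as_rotvec()/(2*np.pi),4))
E
python3 -c "
from h import *
st()"
```

```text
t 4.7 boxTCP [-16.6  48.4  92.5] Fbox [0.6 2.  2. ] turn [ 0.0006 -0.0005 -0.0001]
```

Request:
move_arm --targets '[[[-0.025, 0, 0], [0, 0, 0], 0], [[-0.025, 0, 0.002], [0, 0, 0], 0], [[-0.025, 0, 0.002], [0, 0, 0], 0], [[-0.02, 0, 0], [0, 0, 0], 0], [[-0.01, 0, 0], [0, 0, 0], 0]]'

```text
time_s: 5.12
eef_pos: [0.5194, 0.1766, 0.0888]
ee_rot: [[0.229, 0.973, 0.0], [0.973, -0.229, -0.0], [-0.0, 0.0, -1.0]]
wrist_force: [0.6, 1.5, 1.6]
finger_gap: 0.0001
grip_force: 1.1
```

```bash
python3 -c "
from h import *
st()"
```

```text
t 5.12 boxTCP [-18.    4.9  88.8] Fbox [0.3 1.6 1.6] turn [ 0.0001  0.0001 -0.0003]
```

Now small steps to the stop.

Request:
move_arm --targets '[[[-0.01, 0, 0], [0, 0, 0], 0], [[-0.01, 0, 0], [0, 0, 0], 0], [[-0.007, 0, 0], [0, 0, 0], 0], [[0, 0, 0], [0, 0, 0], 0]]'

```text
time_s: 5.45
eef_pos: [0.517, 0.1669, 0.0885]
ee_rot: [[0.229, 0.974, -0.0], [0.974, -0.229, -0.001], [-0.001, 0.0, -1.0]]
wrist_force: [-0.5, 0.6, -0.6]
finger_gap: 0.0002
grip_force: 0.0
```

```bash
python3 -c "
from h import *
st()"
```

```text
t 5.45 boxTCP [-18.2  -5.1  88.5] Fbox [-0.6  0.4 -0.6] turn [ 0.      0.0001 -0.0001]
```

Request:
move_arm --targets '[[[-0.005, 0, 0], [0, 0, 0], 0], [[-0.005, 0, 0], [0, 0, 0], 0], [[0, 0, 0], [0, 0, 0], 0]]'

```text
time_s: 5.7
eef_pos: [0.5163, 0.1641, 0.0886]
ee_rot: [[0.228, 0.974, 0.0], [0.974, -0.228, 0.001], [0.001, -0.0, -1.0]]
wrist_force: [0.1, 3.8, -0.4]
finger_gap: -0.0
grip_force: 2.1
```

```bash
python3 -c "
from h import *
st()"
```

```text
t 5.7 boxTCP [-18.2  -7.9  88.6] Fbox [-0.8  3.7 -0.4] turn [-0.     -0.0002 -0.0001]
```

Request:
move_arm --targets '[[[-0.006, 0, 0], [0, 0, 0], 0], [[-0.004, 0, 0], [0, 0, 0], 0], [[0, 0, 0], [0, 0, 0], 0]]'

```text
time_s: 5.95
eef_pos: [0.5162, 0.1637, 0.0888]
ee_rot: [[0.226, 0.974, 0.001], [0.974, -0.226, 0.009], [0.009, -0.001, -1.0]]
wrist_force: [3.4, 15.2, -6.2]
finger_gap: 0.0001
grip_force: 7.7
```

```bash
python3 -c "
from h import *
st()"
```

```text
t 5.95 boxTCP [-18.2  -8.4  88.8] Fbox [-0.1 15.6 -6.2] turn [-0.0001 -0.0014  0.0002]
```

Guard is at its stop (15 N at TCP y −8.4). That puts the slot centre at y≈45.7. Next I go to the wheel and feel down.

Request:
move_arm --targets '[[[0.02, 0, 0], [0, 0, 0], 0], [[0.03, 0, 0], [0, 0, 0], 0], [[0.03, 0, 0], [0, 0, 0], 0], [[0.03, 0, 0], [0, 0, 0], 0], [[0.01, 0, 0], [0, 0, 0], 0], [[0, 0, 0.01], [0, 0, 0], 0], [[0, 0, 0.007], [0, 0, 0], 0], [[0, 0, 0], [0, 0, 0], 0], [[0, 0, 0], [0, 0, 0], 0]]'

```text
time_s: 6.7
eef_pos: [0.5259, 0.2058, 0.0814]
ee_rot: [[0.229, 0.974, -0.001], [0.974, -0.229, -0.001], [-0.001, -0.0, -1.0]]
wrist_force: [-0.2, 0.8, -0.2]
finger_gap: -0.0002
grip_force: 0.0
```

```bash
cat >> h.py <<'E'
def avg(k=3):
    F=[];p=[]
    for i in range(k):
        s=monitor.read_state();F.append(s["wrist_force"]@B);p.append((s["eef_pos"]-c0)@B*1000)
        if i<k-1: optics.snapshot("wrist")
    print("t",round(s["time_s"],2),"TCP",np.round(np.mean(p,0),2),"F",np.round(np.mean(F,0),2),"Fz",np.round(np.array(F)[:,2],1),"turn",np.round(Ro.from_matrix(s["ee_rot"].T@RT).as_rotvec()/(2*np.pi),4))
E
python3 -c "
from h import *
avg(5)"
```

```text
t 6.9 TCP [-18.02  35.06  81.81] F [-0.1   0.27  0.26] Fz [-0.2  0.6  0.6  0.1  0.2] turn [ 0.0001 -0.     -0.0002]
```

Request:
move_arm --targets '[[[0.007, 0, 0.0025], [0, 0, 0], 0], [[0, 0, 0.0025], [0, 0, 0], 0], [[0, 0, 0], [0, 0, 0], 0], [[0, 0, 0], [0, 0, 0], 0]]'

```text
time_s: 7.23
eef_pos: [0.527, 0.2091, 0.0798]
ee_rot: [[0.228, 0.974, 0.0], [0.974, -0.228, -0.0], [-0.0, 0.0, -1.0]]
wrist_force: [-0.1, -0.4, 0.5]
finger_gap: 0.0002
grip_force: 0.0
```

```bash
python3 -c "
from h import *
avg(3)"
```

```text
t 7.33 TCP [-17.97  38.37  79.9 ] F [-0.33 -0.08 -0.03] Fz [ 0.5  0.  -0.6] turn [ 0.0001  0.     -0.0001]
```

Request:
move_arm --targets '[[[0, 0, 0.0025], [0, 0, 0], 0], [[0, 0, 0], [0, 0, 0], 0], [[0, 0, 0], [0, 0, 0], 0]]'

```text
time_s: 7.58
eef_pos: [0.527, 0.2091, 0.0789]
ee_rot: [[0.228, 0.974, 0.0], [0.974, -0.228, -0.0], [-0.0, 0.0, -1.0]]
wrist_force: [-0.5, -0.1, 0.3]
finger_gap: -0.0001
grip_force: 0.0
```

```bash
python3 -c "
from h import *
avg(3)"
```

```text
t 7.68 TCP [-17.96  38.35  78.89] F [-0.12 -0.04 -0.1 ] Fz [ 0.3 -0.  -0.6] turn [ 0.0001  0.     -0.0001]
```

Request:
move_arm --targets '[[[0, 0, 0.0025], [0, 0, 0], 0], [[0, 0, 0], [0, 0, 0], 0], [[0, 0, 0], [0, 0, 0], 0]]'

```text
time_s: 7.93
eef_pos: [0.527, 0.2091, 0.0779]
ee_rot: [[0.228, 0.974, 0.0], [0.974, -0.228, -0.0], [-0.0, 0.0, -1.0]]
wrist_force: [0.9, -0.2, 0.2]
finger_gap: 0.0
grip_force: 0.0
```

Request:
move_arm --targets '[[[0, 0, 0.0025], [0, 0, 0], 0], [[0, 0, 0], [0, 0, 0], 0], [[0, 0, 0], [0, 0, 0], 0]]'

```text
time_s: 8.18
eef_pos: [0.527, 0.2091, 0.0769]
ee_rot: [[0.228, 0.974, 0.0], [0.974, -0.228, -0.0], [-0.0, 0.0, -1.0]]
wrist_force: [0.8, 0.1, 0.2]
finger_gap: 0.0001
grip_force: 0.0
```

Request:
move_arm --targets '[[[0, 0, 0.0025], [0, 0, 0], 0], [[0, 0, 0], [0, 0, 0], 0], [[0, 0, 0], [0, 0, 0], 0]]'

```text
time_s: 8.43
eef_pos: [0.527, 0.2091, 0.0759]
ee_rot: [[0.228, 0.974, 0.0], [0.974, -0.228, -0.0], [-0.0, 0.0, -1.0]]
wrist_force: [0.4, -0.3, -0.2]
finger_gap: -0.0
grip_force: 0.0
```

Request:
move_arm --targets '[[[0, 0, 0.002], [0, 0, 0], 0], [[0, 0, 0], [0, 0, 0], 0], [[0, 0, 0], [0, 0, 0], 0]]'

```text
time_s: 8.68
eef_pos: [0.527, 0.2091, 0.0751]
ee_rot: [[0.228, 0.974, 0.0], [0.974, -0.228, -0.0], [-0.0, 0.0, -1.0]]
wrist_force: [0.4, 0.1, 0.3]
finger_gap: 0.0002
grip_force: 0.0
```

Request:
move_arm --targets '[[[0, 0, 0.002], [0, 0, 0], 0], [[0, 0, 0], [0, 0, 0], 0], [[0, 0, 0], [0, 0, 0], 0]]'

```text
time_s: 8.93
eef_pos: [0.5272, 0.2092, 0.0746]
ee_rot: [[0.228, 0.974, 0.001], [0.974, -0.228, 0.0], [0.0, 0.001, -1.0]]
wrist_force: [-0.1, -0.5, 2.0]
finger_gap: 0.0
grip_force: 1.1
```

Request:
move_arm --targets '[[[0, 0, 0.002], [0, 0, 0], 0], [[0, 0, 0], [0, 0, 0], 0], [[0, 0, 0], [0, 0, 0], 0]]'

```text
time_s: 9.18
eef_pos: [0.5273, 0.2092, 0.074]
ee_rot: [[0.228, 0.974, 0.001], [0.974, -0.228, 0.0], [0.0, 0.001, -1.0]]
wrist_force: [-0.7, -0.5, 5.0]
finger_gap: -0.0
grip_force: 2.8
```

Request:
move_arm --targets '[[[0, 0, 0.003], [0, 0, 0], 0], [[0, 0, 0], [0, 0, 0], 0], [[0.005, 0, 0], [0, 0, 0], 0], [[0.005, 0, 0], [0, 0, 0], 0]]'

```text
time_s: 9.52
eef_pos: [0.528, 0.2122, 0.0732]
ee_rot: [[0.229, 0.973, 0.001], [0.973, -0.229, -0.002], [-0.002, 0.001, -1.0]]
wrist_force: [-3.1, -3.9, 10.7]
finger_gap: 0.0002
grip_force: 5.3
```

```bash
python3 -c "
from h import *
st()"
```

```text
t 9.52 boxTCP [-17.7  41.5  73.2] Fbox [-2.1 -4.5 10.7] turn [ 0.0002  0.0003 -0.0002]
```

Request:
move_arm --targets '[[[0.005, 0, 0], [0, 0, 0], 0], [[0.005, 0, 0], [0, 0, 0], 0]]'

```text
time_s: 9.68
eef_pos: [0.5289, 0.2161, 0.0732]
ee_rot: [[0.229, 0.974, 0.001], [0.973, -0.229, -0.002], [-0.002, 0.001, -1.0]]
wrist_force: [-2.9, -3.3, 11.1]
finger_gap: -0.0001
grip_force: 5.2
```

Request:
move_arm --targets '[[[0.005, 0, 0], [0, 0, 0], 0], [[0.005, 0, 0], [0, 0, 0], 0]]'

```text
time_s: 9.85
eef_pos: [0.5298, 0.22, 0.0732]
ee_rot: [[0.229, 0.973, 0.001], [0.973, -0.229, -0.002], [-0.002, 0.001, -1.0]]
wrist_force: [-3.2, -3.4, 10.4]
finger_gap: 0.0004
grip_force: 5.2
```

Request:
move_arm --targets '[[[0.005, 0, 0], [0, 0, 0], 0], [[0.005, 0, 0], [0, 0, 0], 0]]'

```text
time_s: 10.02
eef_pos: [0.5307, 0.2239, 0.0732]
ee_rot: [[0.229, 0.973, 0.001], [0.973, -0.229, -0.002], [-0.002, 0.001, -1.0]]
wrist_force: [-2.9, -3.7, 10.4]
finger_gap: 0.0
grip_force: 5.1
```

Request:
move_arm --targets '[[[0, 0, 0], [0, 0, 0], 0], [[0, 0, -0.0125], [0, 0, 0], 0], [[0, 0, -0.0125], [0, 0, 0], 0], [[-0.02, 0, 0], [0, 0, 0], 0], [[-0.02, 0, 0], [0, 0, 0], 0], [[0, 0, 0], [0, 0, 0], 0], [[0, 0, 0.01], [0, 0, 0], 0], [[0, 0, 0.005], [0, 0, 0], 0], [[0, 0, 0.003], [0, 0, 0], 0], [[0, 0, 0], [0, 0, 0], 0], [[0, 0, 0], [0, 0, 0], 0]]'

```text
time_s: 10.93
eef_pos: [0.527, 0.2092, 0.0749]
ee_rot: [[0.228, 0.974, 0.0], [0.974, -0.228, -0.0], [-0.0, 0.0, -1.0]]
wrist_force: [0.3, 0.0, -0.7]
finger_gap: -0.0003
grip_force: 0.0
```

```bash
python3 -c "
from h import *
avg(3)"
```

```text
t 11.03 TCP [-17.98  38.51  75.01] F [-0.08 -0.11  0.35] Fz [-0.7  0.6  1.2] turn [ 0.0001 -0.     -0.0001]
```

Request:
move_arm --targets '[[[0, 0, 0.004], [0, 0, 0], 0], [[0, 0, 0.0025], [0, 0, 0], 0], [[0, 0, 0], [0, 0, 0], 0], [[0, 0, 0], [0, 0, 0], 0]]'

```text
time_s: 11.37
eef_pos: [0.5274, 0.2094, 0.0735]
ee_rot: [[0.228, 0.974, 0.001], [0.974, -0.228, 0.0], [0.001, 0.001, -1.0]]
wrist_force: [-2.1, -0.8, 8.0]
finger_gap: 0.0007
grip_force: 4.3
```

Request:
move_arm --targets '[[[0.005, 0, 0], [0, 0, 0], 0], [[0.005, 0, 0], [0, 0, 0], 0]]'

```text
time_s: 11.53
eef_pos: [0.5281, 0.2122, 0.0734]
ee_rot: [[0.229, 0.974, 0.001], [0.974, -0.229, -0.002], [-0.002, 0.002, -1.0]]
wrist_force: [-2.6, -4.2, 9.5]
finger_gap: 0.0
grip_force: 4.8
```

Request:
move_arm --targets '[[[0.005, 0, 0], [0, 0, 0], 0], [[0.005, 0, 0], [0, 0, 0], 0]]'

```text
time_s: 11.7
eef_pos: [0.529, 0.2161, 0.0734]
ee_rot: [[0.229, 0.974, 0.001], [0.974, -0.229, -0.002], [-0.002, 0.001, -1.0]]
wrist_force: [-3.5, -3.3, 9.9]
finger_gap: -0.0
grip_force: 4.8
```

Request:
move_arm --targets '[[[0.005, 0, 0], [0, 0, 0], 0], [[0.005, 0, 0], [0, 0, 0], 0]]'

```text
time_s: 11.87
eef_pos: [0.5299, 0.22, 0.0734]
ee_rot: [[0.229, 0.974, 0.001], [0.974, -0.229, -0.002], [-0.002, 0.001, -1.0]]
wrist_force: [-2.6, -3.9, 9.3]
finger_gap: -0.0003
grip_force: 4.9
```

Request:
move_arm --targets '[[[0.005, 0, 0], [0, 0, 0], 0], [[0.005, 0, 0], [0, 0, 0], 0], [[0, 0, 0], [0, 0, 0], 0]]'

```text
time_s: 12.12
eef_pos: [0.5309, 0.2244, 0.0734]
ee_rot: [[0.228, 0.974, 0.001], [0.974, -0.228, -0.001], [-0.001, 0.001, -1.0]]
wrist_force: [-2.6, -3.0, 9.1]
finger_gap: -0.0001
grip_force: 4.7
```

Request:
move_arm --targets '[[[0, 0, -0.02], [0, 0, 0], 0], [[0, 0, -0.06], [0, 0, 0], 0], [[-0.034, 0, -0.06], [0, 0, 0], 0], [[-0.034, 0, -0.06], [0, 0, 0], 0], [[-0.034, 0, -0.06], [0, 0, 0], 0], [[-0.034, 0, -0.06], [0, 0, 0], 0], [[0, 0, 0], [0, 0, 0], 0], [[0, 0, 0], [0, 0, 0], 0], [[0, 0, 0], [0, 0, 0], 0]]'

```text
time_s: 12.87
eef_pos: [0.5182, 0.1719, 0.2003]
ee_rot: [[0.228, 0.974, 0.001], [0.974, -0.228, 0.0], [0.0, 0.0, -1.0]]
wrist_force: [0.7, 0.3, 0.1]
finger_gap: 0.0002
grip_force: 0.0
```

```bash
cat > look.py <<'E'
import sys
from h import *
s=monitor.read_state();im,D=optics.snapshot('wrist');T=T_wc('wrist',s);np.savez(sys.argv[1],im=im,D=D,T=T)
a=[proj('wrist',c0+B@np.array(p)/1000,T) for p in ((18,-45,56),(18,50,56),(60,-45,60),(60,50,60))]
u0,v0=np.floor(np.min(a,0)).astype(int);u1,v1=np.ceil(np.max(a,0)).astype(int)
k=int(min(760/(u1-u0),580/(v1-v0)))
cv2.imwrite(f'pics/{sys.argv[1]}.png',cv2.resize(im[v0:v1,u0:u1,::-1],None,fx=k,fy=k,interpolation=cv2.INTER_CUBIC));print(u0,v0,u1,v1,k);st()
E
python3 look.py w3
```

```text
288 135 337 231 6
t 12.92 boxTCP [-1.850e+01  1.000e-01  1.997e+02] Fbox [-0.4  0.3  0.9] turn [-0.0001  0.0001 -0.0001]
```

View pics/w3.png

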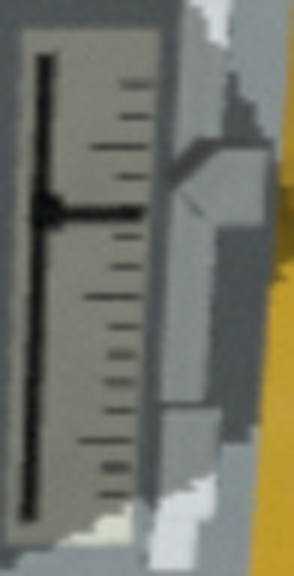

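The pointer tip is at crop (142,212) and the pointed clip's peak is at about (176,188). I'll convert both to positions.

```bash
python3 - <<'E'
from h import *
T=np.load("w3.npz")["T"]; bx=lambda p:np.round(((np.array(p)-c0)@B)*1000,1)
U=lambda x,y:(288+(x+.5)/6-.5,135+(y+.5)/6-.5)
for nm,x,y,z in (("tip",142,212,.062),("base",50,211,.062),("peak",176,188,.071),("c1",214,149,.071),("c2",212,225,.071),("c3",262,225,.071),("c4",268,149,.071),("peakfoot",160,180,.059),("tick+",92,147,.056),("tick0",84,296,.056),("tick-",78,440,.056)):
    print(nm,bx(ray("wrist",*U(x,y),z,T)))
E
```

```text
tip [37.4 18.3 62. ]
base [22.7 18.5 62. ]
peak [40.6 23.7 71. ]
c1 [46.  29.7 71. ]
c2 [46.5 17.9 71. ]
c3 [54.2 17.9 71. ]
c4 [54.3 29.7 71. ]
peakfoot [40.6 23.  59. ]
tick+ [30.  27.9 56. ]
tick0 [29.7  3.1 56. ]
tick- [ 29.8 -22.   56. ]
```

Request:
move_arm --targets '[[[0.034, 0, 0.065], [0, 0, 0], 0], [[0.034, 0, 0.065], [0, 0, 0], 0], [[0.034, 0, 0.065], [0, 0, 0], 0], [[0, 0, 0.065], [0, 0, 0], 0], [[0, 0, 0.03], [0, 0, 0], 0], [[0, 0, 0.0125], [0, 0, 0], 0], [[0, 0, 0], [0, 0, 0], 0], [[0, 0, 0], [0, 0, 0], 0], [[0, 0, 0], [0, 0, 0], 0]]'

```text
time_s: 13.67
eef_pos: [0.5283, 0.2118, 0.0804]
ee_rot: [[0.228, 0.974, 0.002], [0.974, -0.228, 0.0], [0.001, 0.002, -1.0]]
wrist_force: [-0.6, 0.5, 0.2]
finger_gap: -0.0003
grip_force: 0.0
```

```bash
python3 -c "
from h import *
st()"
```

```text
t 13.67 boxTCP [-17.3  41.3  80.4] Fbox [-0.7  0.3  0.2] turn [ 0.0003 -0.0001 -0.0001]
```

Request:
move_arm --targets '[[[0, 0, 0.005], [0, 0, 0], 0], [[0, 0, 0.003], [0, 0, 0], 0], [[0, 0, 0], [0, 0, 0], 0], [[0, 0, 0], [0, 0, 0], 0]]'

```text
time_s: 14.0
eef_pos: [0.5278, 0.2115, 0.0767]
ee_rot: [[0.228, 0.974, 0.001], [0.974, -0.228, 0.0], [0.0, 0.001, -1.0]]
wrist_force: [0.3, -0.0, 0.4]
finger_gap: 0.0002
grip_force: 0.0
```

Request:
move_arm --targets '[[[0, 0, 0.003], [0, 0, 0], 0], [[0, 0, 0], [0, 0, 0], 0], [[0, 0, 0], [0, 0, 0], 0]]'

```text
time_s: 14.25
eef_pos: [0.5276, 0.2114, 0.0751]
ee_rot: [[0.228, 0.974, 0.0], [0.974, -0.228, -0.0], [-0.0, 0.0, -1.0]]
wrist_force: [-0.6, -0.0, -0.3]
finger_gap: -0.0001
grip_force: 0.0
```

Request:
move_arm --targets '[[[0, 0, 0.004], [0, 0, 0], 0], [[0, 0, 0.0025], [0, 0, 0], 0], [[0, 0, 0], [0, 0, 0], 0], [[0, 0, 0], [0, 0, 0], 0]]'

```text
time_s: 14.58
eef_pos: [0.5279, 0.2116, 0.0735]
ee_rot: [[0.228, 0.974, 0.001], [0.974, -0.228, 0.0], [0.001, 0.001, -1.0]]
wrist_force: [-1.4, -0.8, 9.8]
finger_gap: 0.0004
grip_force: 4.6
```

```bash
python3 -c "
from h import *
st()"
```

```text
t 14.58 boxTCP [-17.7  40.9  73.5] Fbox [-1.2 -1.1  9.8] turn [ 0.0002 -0.0001 -0.0001]
```

Request:
move_arm --targets '[[[0.005, 0, 0], [0, 0, 0], 0], [[0.005, 0, 0], [0, 0, 0], 0], [[0.005, 0, 0], [0, 0, 0], 0], [[0.005, 0, 0], [0, 0, 0], 0], [[0, 0, 0], [0, 0, 0], 0], [[0, 0, 0], [0, 0, 0], 0]]'

```text
time_s: 15.08
eef_pos: [0.5296, 0.2188, 0.0735]
ee_rot: [[0.228, 0.974, 0.001], [0.974, -0.228, -0.001], [-0.001, 0.001, -1.0]]
wrist_force: [-3.0, -4.1, 10.4]
finger_gap: -0.0
grip_force: 5.0
```

```bash
python3 -c "
from h import *
avg(2)"
```

```text
t 15.13 TCP [-17.69  48.32  73.51] F [-2.01 -4.41  9.75] Fz [10.4  9.1] turn [ 0.0002  0.0001 -0.0001]
```

Request:
move_arm --targets '[[[0.0045, 0, 0], [0, 0, 0], 0], [[0, 0, 0], [0, 0, 0], 0], [[0, 0, 0], [0, 0, 0], 0], [[0, 0, -0.02], [0, 0, 0], 0], [[0, 0, -0.06], [0, 0, 0], 0], [[-0.032, 0, -0.06], [0, 0, 0], 0], [[-0.032, 0, -0.06], [0, 0, 0], 0], [[-0.032, 0, -0.06], [0, 0, 0], 0], [[-0.032, 0, -0.06], [0, 0, 0], 0], [[0, 0, 0], [0, 0, 0], 0], [[0, 0, 0], [0, 0, 0], 0], [[0, 0, 0], [0, 0, 0], 0]]'

```text
time_s: 16.13
eef_pos: [0.518, 0.1713, 0.2002]
ee_rot: [[0.228, 0.974, 0.0], [0.974, -0.228, 0.0], [0.0, 0.0, -1.0]]
wrist_force: [0.4, -0.4, -0.2]
finger_gap: 0.0002
grip_force: 0.0
```

```bash
python3 look.py w4
```

```text
288 135 337 230 6
t 16.18 boxTCP [-18.5  -0.6 199.6] Fbox [-0.   0.3  0. ] turn [-0.0001  0.0001 -0.0001]
```

View pics/w4.png

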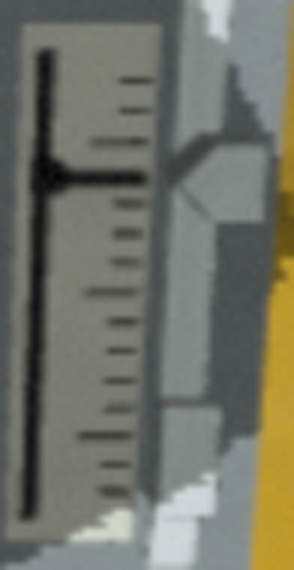

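The pointer lies at crop row 178 and the peak at about (175,184); now the exact values.

```bash
python3 - <<'E'
from h import *
d=np.load("w4.npz");T=d["T"]; bx=lambda p:np.round(((np.array(p)-c0)@B)*1000,2)
U=lambda x,y:(288+(x+.5)/6-.5,135+(y+.5)/6-.5)
g=255-cv2.cvtColor(d["im"],cv2.COLOR_RGB2GRAY).astype(float)
for u in (301,304,307,309):
    col=g[158:172,u];w=np.clip(col-np.median(col)-15,0,None);v=158+(w*np.arange(14)).sum()/w.sum();print(u,round(v,2),bx(ray("wrist",u,v,.062,T)))
for nm,x,y,z in (("peak",176,183,.071),("c1",214,144,.071),("c2",212,220,.071),("c3",262,220,.071),("c4",268,145,.071),("peakfoot",160,176,.059)):
    print(nm,bx(ray("wrist",*U(x,y),z,T)))
# depth check
L=(cloud("wrist",d["D"],T)-c0)@B*1000
m=(L[...,0]>30)&(L[...,0]<58)&(L[...,1]>10)&(L[...,1]<35)&(L[...,2]>66)&(L[...,2]<78)
print(np.round(np.percentile(L[m],[2,50,98],axis=0),1))
print("ptr z",np.round(L[160:170,303:309,2],1)[3:7])
E
```

```text
301 164.25 [27.28 23.16 62.  ]
304 163.56 [30.11 23.82 62.  ]
307 164.24 [33.01 23.16 62.  ]
309 164.09 [34.91 23.31 62.  ]
peak [40.5  23.87 71.  ]
c1 [45.97 29.88 71.  ]
c2 [46.41 18.08 71.  ]
c3 [54.15 18.07 71.  ]
c4 [54.24 29.72 71.  ]
peakfoot [40.56 22.97 59.  ]
[[42.3 18.2 66.2]
 [48.7 24.3 70.5]
 [54.3 29.5 71.6]]
ptr z [[61.2 60.6 59.4 60.  60.8 61.3]
 [60.8 61.7 61.7 62.7 60.5 61.6]
 [61.7 59.8 61.9 62.5 61.7 62.8]
 [54.6 55.3 56.1 55.2 56.8 55.3]]
```

The pointer is 0.6 mm short of the peak, which is about 1.1 mm of rim. One small corrective roll should close it.

Request:
move_arm --targets '[[[0.036, 0, 0.065], [0, 0, 0], 0], [[0.036, 0, 0.065], [0, 0, 0], 0], [[0.036, 0, 0.065], [0, 0, 0], 0], [[0, 0, 0.065], [0, 0, 0], 0], [[0, 0, 0.03], [0, 0, 0], 0], [[0, 0, 0.0125], [0, 0, 0], 0], [[0, 0, 0.006], [0, 0, 0], 0], [[0, 0, 0], [0, 0, 0], 0], [[0, 0, 0], [0, 0, 0], 0], [[0, 0, 0], [0, 0, 0], 0]]'

```text
time_s: 17.02
eef_pos: [0.529, 0.2135, 0.0783]
ee_rot: [[0.228, 0.974, 0.002], [0.974, -0.228, 0.001], [0.001, 0.002, -1.0]]
wrist_force: [-0.3, -0.3, -0.1]
finger_gap: -0.0001
grip_force: 0.0
```

Request:
move_arm --targets '[[[0, 0, 0.003], [0, 0, 0], 0], [[0, 0, 0], [0, 0, 0], 0], [[0, 0, 0], [0, 0, 0], 0]]'

```text
time_s: 17.27
eef_pos: [0.5284, 0.2133, 0.0765]
ee_rot: [[0.228, 0.974, 0.001], [0.974, -0.228, 0.0], [0.001, 0.001, -1.0]]
wrist_force: [-0.3, -0.3, 0.2]
finger_gap: 0.0001
grip_force: 0.0
```

Request:
move_arm --targets '[[[0, 0, 0.003], [0, 0, 0], 0], [[0, 0, 0.003], [0, 0, 0], 0], [[0, 0, 0], [0, 0, 0], 0], [[0, 0, 0], [0, 0, 0], 0]]'

```text
time_s: 17.6
eef_pos: [0.5285, 0.2134, 0.0743]
ee_rot: [[0.228, 0.974, 0.002], [0.974, -0.228, 0.0], [0.001, 0.001, -1.0]]
wrist_force: [-1.3, -0.8, 6.8]
finger_gap: 0.0001
grip_force: 3.1
```

Request:
move_arm --targets '[[[0, 0, 0.002], [0, 0, 0], 0], [[0, 0, 0], [0, 0, 0], 0], [[0, 0, 0], [0, 0, 0], 0]]'

```text
time_s: 17.85
eef_pos: [0.5285, 0.2134, 0.0738]
ee_rot: [[0.228, 0.974, 0.002], [0.974, -0.228, 0.0], [0.001, 0.002, -1.0]]
wrist_force: [-1.9, -1.9, 10.0]
finger_gap: -0.0002
grip_force: 4.3
```

```bash
python3 -c "
from h import *
avg(2)"
```

```text
t 17.9 TCP [-17.5   42.8   73.79] F [-1.28 -1.65  9.11] Fz [10.   8.3] turn [ 0.0003 -0.0001 -0.0001]
```

Request:
move_arm --targets '[[[0.002, 0, 0], [0, 0, 0], 0], [[0.0022, 0, 0], [0, 0, 0], 0], [[0, 0, 0], [0, 0, 0], 0], [[0, 0, 0], [0, 0, 0], 0]]'

```text
time_s: 18.23
eef_pos: [0.5287, 0.2141, 0.0737]
ee_rot: [[0.229, 0.974, 0.001], [0.974, -0.229, -0.002], [-0.001, 0.002, -1.0]]
wrist_force: [-1.7, -3.2, 9.5]
finger_gap: 0.0001
grip_force: 4.6
```

```bash
python3 -c "
from h import *
avg(2)"
```

```text
t 18.28 TCP [-17.52  43.59  73.68] F [-1.13 -3.83  9.28] Fz [9.5 9. ] turn [ 0.0003  0.0002 -0.0002]
```

Request:
move_arm --targets '[[[0.0013, 0, 0], [0, 0, 0], 0], [[0, 0, 0], [0, 0, 0], 0], [[0, 0, 0], [0, 0, 0], 0], [[0, 0, -0.02], [0, 0, 0], 0], [[0, 0, -0.06], [0, 0, 0], 0], [[-0.028, 0, -0.06], [0, 0, 0], 0], [[-0.028, 0, -0.06], [0, 0, 0], 0], [[-0.028, 0, -0.06], [0, 0, 0], 0], [[-0.028, 0, -0.06], [0, 0, 0], 0], [[0, 0, 0], [0, 0, 0], 0], [[0, 0, 0], [0, 0, 0], 0], [[0, 0, 0], [0, 0, 0], 0]]'

```text
time_s: 19.28
eef_pos: [0.5181, 0.1719, 0.2004]
ee_rot: [[0.228, 0.974, 0.0], [0.974, -0.228, 0.0], [0.0, 0.0, -1.0]]
wrist_force: [0.2, 0.5, -0.2]
finger_gap: -0.0
grip_force: 0.0
```

```bash
python3 look.py w5; python3 - <<'E'
from h import *
d=np.load("w5.npz");T=d["T"]; bx=lambda p:np.round(((np.array(p)-c0)@B)*1000,2)
g=255-cv2.cvtColor(d["im"],cv2.COLOR_RGB2GRAY).astype(float)
v0=int(proj("wrist",c0+B@np.array([.03,.0235,.062]),T)[1])-5
for u in (301,302,306,307,309,310):
    col=g[v0:v0+11,u];w=np.clip(col-np.median(col)-15,0,None);v=v0+(w*np.arange(11)).sum()/w.sum();print(u,round(v,2),bx(ray("wrist",u,v,.062,T)))
L=(cloud("wrist",d["D"],T)-c0)@B*1000
m=(L[...,1]>-50)&(L[...,1]<10)&(L[...,0]>-35)&(L[...,0]<5)
for nm,a,b in (("rib",84,95),("roof",67,75)):
    k=m&(L[...,2]>a)&(L[...,2]<b);print(nm,k.sum(),np.round(np.percentile(L[k],[2,50,98],axis=0),1).tolist() if k.any() else 0)
E
```

```text
288 135 337 231 6
t 19.33 boxTCP [-18.6  -0.  199.8] Fbox [ 0.3  0.4 -0.2] turn [-0.0001  0.0001 -0.0001]
301 164.27 [27.23 23.66 62.  ]
302 164.24 [28.19 23.69 62.  ]
306 163.61 [31.98 24.3  62.  ]
307 164.24 [32.97 23.69 62.  ]
309 164.49 [34.89 23.44 62.  ]
310 164.34 [35.84 23.58 62.  ]
rib 260 [[-29.6, -26.2, 85.4], [-18.7, -20.9, 88.3], [-8.7, -17.0, 89.8]]
roof 704 [[-30.2, -35.9, 69.2], [-18.7, -7.9, 70.6], [-7.1, 5.4, 72.1]]
```

View pics/w5.png

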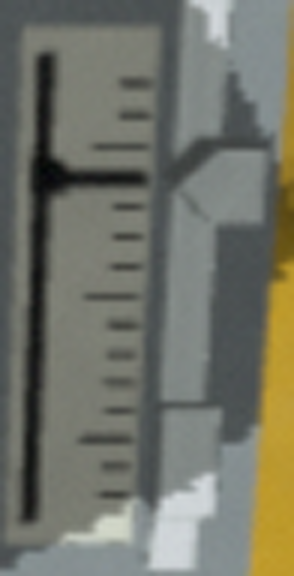

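The pointer is at 23.6 and the peak at 23.9, so it is aligned to about 0.3 mm. Now I go behind the rib (−y side) and close the guard.

Request:
move_arm --targets '[[[-0.042, 0, 0], [0, 0, 0], 0], [[-0.042, 0, 0], [0, 0, 0], 0], [[-0.044, 0, 0], [0, 0, 0], 0], [[0, 0, 0.08], [0, 0, 0], 0], [[0, 0, 0.08], [0, 0, 0], 0], [[0, 0, 0.06], [0, 0, 0], 0], [[0, 0, 0.04], [0, 0, 0], 0], [[0, 0, 0.015], [0, 0, 0], 0], [[0, 0, 0], [0, 0, 0], 0], [[0, 0, 0], [0, 0, 0], 0], [[0, 0, 0], [0, 0, 0], 0]]'

```text
time_s: 20.25
eef_pos: [0.5074, 0.1223, 0.0916]
ee_rot: [[0.228, 0.974, 0.002], [0.974, -0.228, 0.0], [0.001, 0.002, -1.0]]
wrist_force: [-0.9, -0.7, -0.0]
finger_gap: -0.0
grip_force: 0.0
```

```bash
python3 -c "
from h import *
st()"
```

```text
t 20.25 boxTCP [-17.3 -50.6  91.6] Fbox [-0.7 -0.8 -0. ] turn [ 0.0003 -0.0001 -0.0001]
```

Request:
move_arm --targets '[[[0.02, 0, 0.004], [0, 0, 0], 0], [[0.025, 0, 0], [0, 0, 0], 0], [[0.025, 0, 0], [0, 0, 0], 0], [[0.025, 0, 0], [0, 0, 0], 0], [[0.025, 0, 0], [0, 0, 0], 0], [[0.025, 0, 0], [0, 0, 0], 0], [[0.02, 0, 0], [0, 0, 0], 0], [[0.01, 0, 0], [0, 0, 0], 0], [[0, 0, 0], [0, 0, 0], 0]]'

```text
time_s: 21.0
eef_pos: [0.5227, 0.1915, 0.089]
ee_rot: [[0.227, 0.974, 0.0], [0.974, -0.227, 0.001], [0.001, 0.0, -1.0]]
wrist_force: [-0.5, -0.1, 0.1]
finger_gap: 0.0
grip_force: 0.0
```

```bash
python3 -c "
from h import *
st()"
```

```text
t 21.0 boxTCP [-18.2  20.2  89. ] Fbox [-0.4 -0.2  0.1] turn [ 0.     -0.0002  0.0001]
```

Request:
move_arm --targets '[[[0.01, 0, 0], [0, 0, 0], 0], [[0.0075, 0, 0], [0, 0, 0], 0], [[0, 0, 0], [0, 0, 0], 0]]'

```text
time_s: 21.25
eef_pos: [0.5238, 0.1971, 0.0889]
ee_rot: [[0.228, 0.974, -0.0], [0.974, -0.228, 0.0], [0.0, -0.0, -1.0]]
wrist_force: [0.6, 0.3, 1.1]
finger_gap: 0.0001
grip_force: 0.0
```

```bash
python3 -c "
from h import *
st()"
```

```text
t 21.25 boxTCP [-18.4  25.9  88.9] Fbox [0.5 0.4 1.1] turn [-0.0001 -0.     -0.0001]
```

Request:
move_arm --targets '[[[0.006, 0, 0], [0, 0, 0], 0], [[0.006, 0, 0], [0, 0, 0], 0], [[0, 0, 0], [0, 0, 0], 0]]'

```text
time_s: 21.5
eef_pos: [0.5249, 0.2014, 0.0889]
ee_rot: [[0.228, 0.974, -0.0], [0.974, -0.228, -0.001], [-0.001, -0.0, -1.0]]
wrist_force: [-0.5, -1.6, -0.5]
finger_gap: -0.0001
grip_force: 1.2
```

Request:
move_arm --targets '[[[0.005, 0, 0], [0, 0, 0], 0], [[0, 0, 0], [0, 0, 0], 0]]'

```text
time_s: 21.67
eef_pos: [0.5249, 0.2016, 0.0889]
ee_rot: [[0.229, 0.973, -0.001], [0.973, -0.229, -0.004], [-0.004, 0.0, -1.0]]
wrist_force: [-2.6, -6.7, 3.1]
finger_gap: 0.0001
grip_force: 4.2
```

Request:
move_arm --targets '[[[0.005, 0, 0], [0, 0, 0], 0], [[0, 0, 0], [0, 0, 0], 0]]'

```text
time_s: 21.83
eef_pos: [0.525, 0.2018, 0.0889]
ee_rot: [[0.23, 0.973, -0.001], [0.973, -0.23, -0.008], [-0.008, 0.001, -1.0]]
wrist_force: [-3.7, -14.0, 6.3]
finger_gap: -0.0001
grip_force: 7.1
```

Request:
move_arm --targets '[[[-0.02, 0, 0], [0, 0, 0], 0], [[-0.03, 0, 0], [0, 0, 0], 0], [[-0.03, 0, -0.06], [0, 0, 0], 0], [[0, 0, -0.08], [0, 0, 0], 0], [[0, 0, -0.08], [0, 0, 0], 0], [[0, 0, -0.08], [0, 0, 0], 0], [[0, 0, -0.06], [0, 0, 0], 0], [[0, 0, 0], [0, 0, 0], 0], [[0, 0, 0], [0, 0, 0], 0], [[0, 0, 0], [0, 0, 0], 0]]'

```text
time_s: 22.67
eef_pos: [0.5187, 0.1741, 0.2326]
ee_rot: [[0.228, 0.974, 0.0], [0.974, -0.228, 0.0], [0.0, 0.0, -1.0]]
wrist_force: [-0.7, -0.2, -0.3]
finger_gap: -0.0004
grip_force: 0.0
```

```bash
python3 look.py w6; python3 - <<'E'
from h import *
d=np.load("w6.npz");T=d["T"]
L=(cloud("wrist",d["D"],T)-c0)@B*1000
m=(L[...,1]>-50)&(L[...,1]<85)&(L[...,0]>-35)&(L[...,0]<5)
for nm,a,b in (("rib",84,95),("roof",67,75)):
    k=m&(L[...,2]>a)&(L[...,2]<b);print(nm,k.sum(),np.round(np.percentile(L[k],[1,50,99],axis=0),1).tolist() if k.any() else 0)
cv2.imwrite("pics/w6f.png",d["im"][...,::-1])
E
```

```text
284 135 328 222 6
t 22.72 boxTCP [-18.6   2.1 232. ] Fbox [-0.8  0.7 -0.6] turn [-0.0001  0.0001 -0.0001]
rib 243 [[-29.1, 43.7, 85.0], [-18.6, 48.5, 88.4], [-8.0, 53.0, 89.9]]
roof 1050 [[-30.6, 20.3, 69.1], [-18.7, 54.9, 70.7], [-7.3, 75.3, 72.4]]
```

View pics/w6f.png

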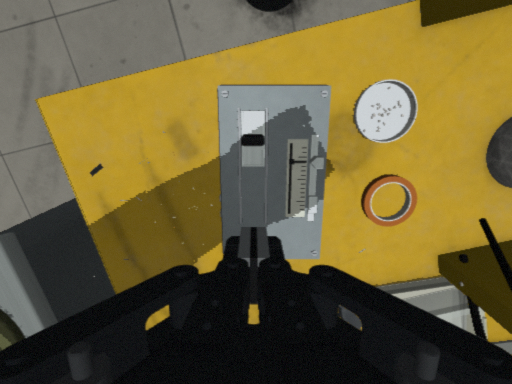

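The guard is shut again: the rib is back at y=48.5 (48.2 at the start), at pixel (253,140). The pointer is at row 161 beside the pointed clip, the dish and tape have not moved, and the arm is clear of everything.

```bash
python3 -c "
from rig import close_job
print(close_job())"
```

```text
the job is handed in; nothing more can be done
None
```

The job is handed in: guard opened, pointer rolled to within about 0.3 mm of the pointed clip's peak, and guard shut again; the highest wheel force I read was about 11 N, and the bystanders were never touched.

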